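# Load the polisher and set its selector

## Robot

A 6-joint arm with a two-finger parallel gripper is mounted at the origin on the work surface. World frame = base frame: x ahead of the robot, y to its left, z up, the work surface at z = 0. Lengths are in m, angles in rad, forces in N, time in s.
With the tool pointing down it reaches from about 0.35 to 0.975 m from the base axis. Payload 17.4 kg.
Tool frame: the origin (TCP) lies between the finger pads; the fingertips stand 25 mm ahead of it and the grasp point (between the pads) lies 6 mm ahead of it (bot.tip_extent is the distance from the TCP to the fingertips, in m); z points along the fingers, y is the line along which they close (so a half turn about z gives the same grasp; the last joint's range is limited). The gripper opens to 85 mm and grips with 20 to 120 N. Pads are 22 mm wide; open, the fingers measure 114 mm over their backs; the gripper's body (76 mm by 85 mm) begins 54 mm behind the grasp point. The pads swing forward as they close: fully open they stand 13 mm farther back than shut.
Start: joints at [-1.318, 0.116, 1.442, -0, 1.584, -0.038], TCP at [0.194, -0.647, 0.256] pointing down, gripper open.
Joint ranges: [-2.83, 2.83], [-0.83, 2.19], [0.07, 2.5], [-1.14, 4.28], [0.01, 3], [-2.97, 2.97]. Speed limits (rad/s): [1.89, 1.89, 2.22, 3.14, 3.14, 3.14].

## Interface

Orientations are given as a rotation vector (axis times angle).
In Python, from plant import bot gives the robot as it stands.
- The arm moves only by the tool jog_arm, never from a script. Its argument "motion" is a list of rows, each an object with "gripper": the closure in counts, from 0 (fully open) to 255 (shut); "linear": the shift along the tool's x, y, z each as a share of 0.25 m, from -1 to 1, a list of three; "delta_rot": the turn, a rotation vector about the tool's x, y, z each as a share of 45 degrees, from -1 to 1, a list of three. In form: [{"gripper": gripper, "linear": [dx, dy, dz], "delta_rot": [rx, ry, rz]}, ...]. A call has exactly 8 rows; each row is the pose to reach, as a shift and turn from the pose commanded when the call began, along the tool's axes at that moment; what a row does not reach only later rows make up. A row lasts 1/10 s, in which the tool goes at most 50 mm and 8.59 degrees, less where a joint would pass 70% of its speed; a pose out of reach is approached as far as the arm can. A call with a number of a shift or a turn outside -1 to 1 is refused whole. A call with a gripper value outside its range is refused whole. The fingers move at their own pace and stop on an object; the grip force is fixed at half the most. Time passes only in rows, so rows that repeat a pose let the fingers close, or fill a call up. It gives the time, the measured TCP pose, the force, the opening and the grip force at its end, in the units of the state.
- bot.get_obs(): the state, without advancing time (a new reading comes with each control period).
- bot.camera(name): name is "scene" or "top" or "wrist"; returns (picture, depth): 400x640x3 uint8, blue, green, red; 400x640 float32, m along the optical axis (not along the pixel's ray), 0 where there is no reading.
- bot.camera_info(name): a dict with "mtx" (3x3 intrinsics, pixels), "k1" (the pictures are not rectified: a ray, as slopes to the right and down, at radius r is drawn at 1 + k1 r^2 times it, then the intrinsics apply), "extrinsics" (4x4, takes a point from camera to world coordinates); the wrist camera has in their place "tool_from_camera" (4x4, takes a point from camera to tool coordinates, whose origin is the TCP and whose axes are the flange's). Camera axes: x right, y up, looking along -z (the intrinsics and any distortion apply to the point x, -y, -z); pixel columns grow to the right and rows downward; lengths in m; the calibration is good to about 2 mm. A picture is of the moment at which its call begins: read the wrist's pose just before it. camera_info takes no time and is no camera call.
- bot.finish_job(): hands the job in; it is judged then, once.
Trained networks look in the newest picture that a camera, given by its name, has taken for a name from the list of things; names that differ only in an ending like _2 or _b are one class to them, and where a whole thing is asked for, a point or a joint stands for the part that bears it (a point fixed in the world has none). Each returns a list of dicts, best first, with "p" (0 to 1); they miss things now and then, are a little off and sometimes report something else, mostly with a low value. They report only what shows in the picture. A call takes as long as a camera call.
- bot.recognise(camera, label): "extent" ([centre column, centre row, width, height] in pixels, round what is visible of it).
- bot.cut_out(camera, label): "pixels" (400x640 bool, what is visible of it) and "extent" ([centre column, centre row, width, height] in pixels, round what is visible of it).
- bot.pinpoint(camera, label): "at" ([column, row] in pixels: a listed point, or the origin of a listed thing).
The state is a dict: "clock": time; "joint_positions": joint angles; "joint_velocities": joint speeds; "effort": joint torques, N m; "eef_pos": TCP position; "tcp_rot": TCP orientation; "ft_force": force on the tool from outside, world axes, zero at the start; "torque": the same for the moment, N m; "gripper_width": finger opening in m; "grasp_force": force on a finger pad.
Only numpy, scipy, OpenCV 4.12 (cv2) and the standard library are available. Lean on these libraries where they do the work, as an engineer would, in place of code of your own. Each camera call takes 0.05 s, during which the arm holds its last target. There are 200 camera calls.

## Task

Lift the oblong stone out of its grooved wooden block and lower it gently, without dropping it, to lie on the floor of the polishing machine's open pot. Then, and only then, turn the machine's dial until its pointer clicks in at the wedge mark, and leave the other things on the bench where they are.

Things in the scene. Friction and masses are not known exactly. Their poses are not given: they have to be found in the camera images.
- stone: Polished oblong grey-white stone, a bar with well-rounded edges (radius 11 mm): 62 mm long (its x axis), 34 mm wide (y), 28 mm thick (z), about 130 g; far larger than the loose pebble. Origin: centre of its underside; its sides are upright only 11 to 17 mm above that. It starts in the groove of the wooden block, long axis along the groove, 8 mm of each end beyond the block.
- stone_center (a point): Centre of the stone, 14 mm above its underside. In the groove the stone can only be taken by its two ends (62 mm grasp); held so, the fingers do not fit into the pot: set it down flat on the pad (it does not roll) and take it again across its width (34 mm) before lowering it into the pot.
- cradle: Fixed pale wooden block that holds the stone: 46 mm along its x axis, 85 mm along y, 44 mm high. A groove open at both ends runs along its x axis: 39 mm wide, its floor 18 mm above the bench, its walls 26 mm above that floor. Origin: centre of its underside.
- pad: Fixed brown leather pad on the bench, 120 x 120 x 3 mm; clear room to set the stone down. Origin: centre of its underside; the top is 3 mm above it.
- polisher: Fixed polishing machine: grey housing 200 mm (x) x 300 mm (y) x 70 mm high, front facing -x of its own frame, vents low on the front. Origin: centre of its underside. On its top stand the pot (axis at y = +80 mm) and the dial (axis at y = -75 mm).
- pot_floor (a point): Centre of the inner floor of the fixed open round white pot on the machine, 74 mm above the bench. Inner diameter 92 mm, outer 100 mm, walls 58 mm deep above this floor.
- pot_rim (a point): Centre of the pot's mouth, level with its rim, 58 mm above the pot floor.
- dial_grip (a point): On the dial's axis at gripping height, 102 mm above the bench, 9 mm below its top. The dial is a black disc (44 mm diameter, 8 mm high) with an upright grip bar 42 mm long, 14 mm thick, 30 mm high above the disc; the bar lies along this point's x axis; a white line on its -x end is the pointer.
- dial (a joint): Dial angle in rad, growing clockwise seen from above. Six detents 30 degrees apart: 0, 0.524, 1.047, 1.571, 2.094, 2.618; it springs to the nearest (about 0.06 N m). At 0 the pointer is towards the polisher's -y; at 1.571 towards its front (-x), where the black wedge is on the plate round the dial; the others have round dots. It starts at one of the first three.
- steel_block: Loose flat steel block 64 x 64 x 22 mm; leave alone.
- pebble: Loose small pebble 28 x 22 x 16 mm between block and machine; leave alone.
- mandrel: Loose upright tapered steel mandrel on a 60 mm foot, 190 mm tall; leave alone.
- jar: Loose jar, 60 mm in diameter and 60 mm tall, beyond the pad; leave alone.
- driver: Loose screwdriver lying to the right; leave alone.

How it is judged:
On the way, in this order (a step that is already met when the one before it is completed fails the run):
1. the stone lies on the pot's floor, released, the dial not yet turned to the wedge (horizontal distance between stone_center and pot_floor below 0.036 m and z of stone_center in the frame of pot_floor between 0.008 and 0.028 m and linear speed of stone below 0.03 m/s and contact force between the fingers and stone below 0.1 N and value of joint dial below 1.35 rad), for 0.2 s.
2. the dial stands at the wedge mark (value of joint dial between 1.451 and 1.691 rad), for 0.2 s.
At the end, for the whole second after the job is handed in: The stone lies at rest on the pot's floor (its centre within 36 mm of the pot's axis and 8 to 28 mm above the floor), the dial rests in the detent at the wedge mark (1.571 rad, within 0.12), and nothing else has been moved by more than 25 mm (all of step 2 and horizontal distance between stone_center and pot_floor below 0.036 m and z of stone_center in the frame of pot_floor between 0.008 and 0.028 m and linear speed of stone below 0.03 m/s and velocity of joint dial between -0.1 and 0.1 rad/s); the robot touches nothing.
It fails at once if the stone is dropped into the pot (moves faster than 0.55 m/s inside it) (horizontal distance between stone_center and pot_floor below 0.05 m and z of stone_center in the frame of pot_floor below 0.06 m and linear speed of stone above 0.55 m/s).
It fails at once if the stone is pressed or struck against the polisher or its pot with more than 30 N (contact force between stone and polisher above 30 N).
It fails at once if the dial is turned to the wedge before the stone lies in the pot (value of joint dial above 1.4 rad and not (horizontal distance between stone_center and pot_floor below 0.036 m and z of stone_center in the frame of pot_floor between 0.008 and 0.028 m)).
It fails at once if one of the other things on the bench is moved by more than 25 mm (distance of any of steel_block, pebble, mandrel, jar, driver from where it was at the start of the episode above 0.025 m).
It also fails if it takes over 64 s, if anything falls off the work surface, if the arm or the gripper's body presses on something with over 40 N, if the wrist force passes 120 N, or if a joint passes its speed limit or range.

## Working session

There is one attempt and no reset: what is moved stays moved. The work goes in short steps, Python scripts to look and compute and a tool call to move; the robot and the scene stay as the last step left them, time stands still between calls to the robot, and variables do not carry over. Pictures are saved under pics/ and viewed, at most 10 in all, crops included, and the job is handed in when it is done.

Besides the shell and the picture viewer there is one more tool, called in YAML: its name, and indented under it one key for each argument. jog_arm: Moves the arm, as the interface text tells. Its arguments: {"type":"object","properties":{"motion":{"type":"array"}},"required":["motion"]}

```bash
ls; mkdir -p pics; cat > h.py <<'E'
import numpy as np, cv2
from scipy.spatial.transform import Rotation as R
from plant import bot
def ext(cam,o=None):
    ci=bot.camera_info(cam)
    if cam!='wrist': return ci,np.array(ci['extrinsics'])
    o=o or bot.get_obs(); T=np.eye(4); T[:3,:3]=R.from_rotvec(o['tcp_rot']).as_matrix(); T[:3,3]=o['eef_pos']
    return ci,T@np.array(ci['tool_from_camera'])
def rays(ci,uv):
    K=np.array(ci['mtx']); uv=np.atleast_2d(uv).astype(float)
    d=np.stack([(uv[:,0]-K[0,2])/K[0,0],(uv[:,1]-K[1,2])/K[1,1]],1); s=d.copy()
    for _ in range(10): s=d/(1+ci['k1']*(s**2).sum(1,keepdims=True))
    return np.c_[s[:,0],-s[:,1],-np.ones(len(s))]
def to_world(ci,T,uv,depth):
    return (rays(ci,uv)*np.atleast_1d(depth)[:,None])@T[:3,:3].T+T[:3,3]
def on_plane(ci,T,uv,z):
    r=rays(ci,uv)@T[:3,:3].T; return T[:3,3]+r*((z-T[2,3])/r[:,2])[:,None]
def seg(cam,label,ci,T,D,zmin=None):
    c=bot.cut_out(cam,label)
    if not c: return None
    m=c[0]['pixels']&(D>0); v,u=np.nonzero(m)
    return c[0]['p'],to_world(ci,T,np.c_[u,v],D[v,u])
def rect(P):
    (c,s,a)=cv2.minAreaRect((P[:,:2]*1000).astype(np.float32)); return np.round(c,1),np.round(s,1),round(a,1)
E
cat > a.py <<'E'
from h import *
print(bot.get_obs())
for cam in ('top','scene'):
    ci,T=ext(cam); I,D=bot.camera(cam); cv2.imwrite(f'pics/{cam}0.png',I)
    print(cam,T[:3,3],ci['mtx'])
    for l in ['stone','cradle','pad','polisher','steel_block','pebble','mandrel','jar','driver']:
        s=seg(cam,l,ci,T,D)
        if s is None: print(l,None); continue
        p,P=s; zt=np.percentile(P[:,2],95); Q=P[P[:,2]>zt-.008]
        print(l,round(p,2),'ztop',round(zt,4),'rect top',rect(Q),len(Q))
    for l,z in [('pot_floor',.074),('pot_rim',.132),('dial_grip',.102),('stone_center',.032),('polisher',0)]:
        for q in bot.pinpoint(cam,l)[:1]: print(l,round(q['p'],2),q['at'],on_plane(ci,T,q['at'],z).round(4))
E
python3 a.py
```

```text
pics
{'clock': 0.0, 'joint_positions': array([-1.31777727e+00,  1.16486872e-01,  1.44227582e+00, -1.71882970e-05,
        1.58399722e+00, -3.78223274e-02]), 'joint_velocities': array([ 0.00148731,  0.00153052,  0.0006863 , -0.00106449, -0.00030245,
        0.00274608]), 'effort': array([-2.99098916e-03, -7.31979775e+01, -6.32500577e+01, -1.44810501e-04,
        6.14685428e-03, -1.33291445e-05]), 'eef_pos': array([ 0.19349332, -0.64650071,  0.255555  ]), 'tcp_rot': array([-3.10728685e+00, -4.55075853e-01,  2.23662572e-04]), 'ft_force': array([ 0.32452988,  0.38440476, -0.66626059]), 'torque': array([ 0.01446804, -0.04479817, -0.00977208]), 'grasp_force': 0.0, 'gripper_width': 0.08509244294932698}
top [ 0.40005472 -0.05967015  1.04406708] [[442.02281323   0.         323.71343881]
 [  0.         442.02281323 202.57940936]
 [  0.           0.           1.        ]]
stone 0.7 ztop 0.1147 rect top (array([546. , 133.6]), array([41.4, 14.4]), 17.5) 130
cradle 0.8 ztop 0.0481 rect top (array([ 477.6, -230.6]), array([45.5, 83.1]), 29.0) 394
pad 0.63 ztop 0.0079 rect top (array([ 623.6, -170.
[... 1351 characters left out ...]
), array([214. , 100.8]), 88.8) 534
steel_block 0.74 ztop 0.0246 rect top (array([426.8, -61.7]), array([67.6, 65.5]), 15.2) 332
pebble 0.56 ztop 0.1304 rect top (array([580.5, 281.9]), array([ 98.8, 100.7]), 19.3) 255
mandrel 0.9 ztop 0.1721 rect top (array([ 681.8, -361.3]), array([11.5,  9.1]), 74.3) 57
jar 0.8 ztop 0.0614 rect top (array([777.8, -53.9]), array([54.1, 51.8]), 0.0) 358
driver 0.6 ztop 0.0271 rect top (array([ 505.4, -442.7]), array([176.,  23.]), 9.5) 218
pot_floor 0.7 [436.2, 180.1] [[0.5967 0.2708 0.074 ]]
pot_rim 0.62 [440.3, 159.5] [[0.5769 0.2774 0.132 ]]
stone_center 0.56 [252.9, 186.4] [[ 0.4691 -0.2271  0.032 ]]
polisher 0.59 [403.7, 192.7] [[0.5588 0.2028 0.    ]]
```

View pics/top0.png

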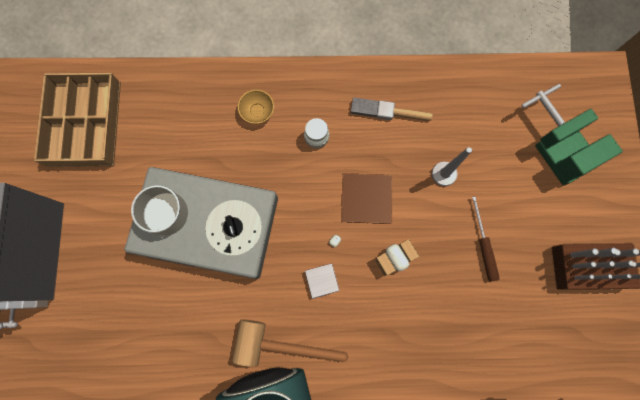

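View pics/scene0.png

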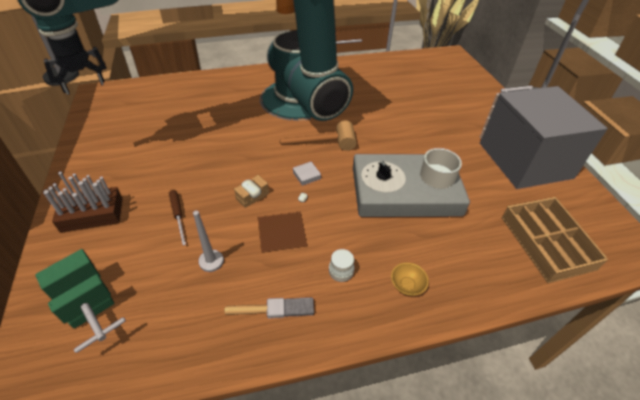

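```bash
cat > plan.py <<'E'
import sys; from h import *
def plan(x,y,z,phi=None,o=None,tilt=True):
    o=o or bot.get_obs(); A=R.from_rotvec(o['tcp_rot']).as_matrix(); p=o['eef_pos']
    c=np.arctan2(A[1,1],A[0,1])
    if phi is None: f=c
    else:
        f=np.radians(phi); f=c+(f-c+np.pi/2)%np.pi-np.pi/2
    B=np.array([[-np.sin(f),np.cos(f),0],[np.cos(f),np.sin(f),0],[0,0,-1]]); B=np.column_stack([B[0],B[1],B[2]]) 
    d=A.T@(np.array([x,y,z])-p); r=R.from_matrix(A.T@B).as_rotvec()
    print('pos',p.round(4),'phi',round(np.degrees(c),2),'q6',round(o['joint_positions'][5],2),'t',round(o['clock'],2),'w',round(o['gripper_width'],4),'gf',round(o['grasp_force'],1),'F',o['ft_force'].round(1))
    print('linear',(d/.25).round(4).tolist(),'rot',(r/(np.pi/4)).round(4).tolist())
if __name__=='__main__':
    a=[float(v) for v in sys.argv[1:]]; plan(*a)
E
python3 -c "
from plan import *
print(bot.tip_extent, bot.camera_info('wrist')['tool_from_camera'])
plan(.476,-.233,.25,29)"
```

```text
0.025 [[-8.93919011e-04  9.65261451e-01  2.61284388e-01  6.54395225e-02]
 [ 9.99999593e-01  8.94733316e-04  1.15839559e-04 -2.09636867e-04]
 [-1.21964387e-04  2.61284385e-01 -9.65261858e-01 -1.17475563e-01]
 [ 0.00000000e+00  0.00000000e+00  0.00000000e+00  1.00000000e+00]]
pos [ 0.1935 -0.6467  0.2563] phi -73.34 q6 -0.04 t 1.5 w 0.0858 gf 0.0 F [ 0.4 -0.4 -0.3]
linear [1.5569, -1.2611, 0.0252] rot [-0.0001, 0.0001, 1.7259]
```

jog_arm:
  motion:
    - {"gripper": 0,"linear": [1,-0.81,0],"delta_rot": [0,0,-1]}
    - {"gripper": 0,"linear": [1,-0.81,0],"delta_rot": [0,0,-1]}
    - {"gripper": 0,"linear": [1,-0.81,0],"delta_rot": [0,0,-1]}
    - {"gripper": 0,"linear": [1,-0.81,0],"delta_rot": [0,0,-1]}
    - {"gripper": 0,"linear": [1,-0.81,0],"delta_rot": [0,0,-1]}
    - {"gripper": 0,"linear": [1,-0.81,0],"delta_rot": [0,0,-1]}
    - {"gripper": 0,"linear": [1,-0.81,0],"delta_rot": [0,0,-1]}
    - {"gripper": 0,"linear": [1,-0.81,0],"delta_rot": [0,0,-1]}

```text
clock: 2.3
eef_pos: [0.3764, -0.3788, 0.2568]
tcp_rot: [2.694, 1.614, 0.001]
ft_force: [-0.0, -0.4, 0.2]
gripper_width: 0.0853
grasp_force: 0.0
```

```bash
python3 plan.py .476 -.233 .25 29
```

```text
pos [ 0.3764 -0.3788  0.2568] phi -28.15 q6 -0.35 t 2.3 w 0.0853 gf 0.0 F [-0.  -0.4  0.2]
linear [0.7023, 0.076, 0.0272] rot [0.0011, 0.0005, -1.2701]
```

jog_arm:
  motion:
    - {"gripper": 0,"linear": [0.7,0.076,0],"delta_rot": [0,0,-1]}
    - {"gripper": 0,"linear": [0.7,0.076,0],"delta_rot": [0,0,-1]}
    - {"gripper": 0,"linear": [0.7,0.076,0],"delta_rot": [0,0,-1]}
    - {"gripper": 0,"linear": [0.7,0.076,0],"delta_rot": [0,0,-1]}
    - {"gripper": 0,"linear": [0.7,0.076,0],"delta_rot": [0,0,-1]}
    - {"gripper": 0,"linear": [0.7,0.076,0],"delta_rot": [0,0,-1]}
    - {"gripper": 0,"linear": [0.7,0.076,0],"delta_rot": [0,0,-1]}
    - {"gripper": 0,"linear": [0.7,0.076,0],"delta_rot": [0,0,-1]}

```text
clock: 3.1
eef_pos: [0.4746, -0.2365, 0.2563]
tcp_rot: [-1.879, -2.518, 0.0]
ft_force: [-0.1, -0.7, 0.2]
gripper_width: 0.0855
grasp_force: 0.0
```

```bash
cat > w.py <<'E'
from plan import *
import sys
o=bot.get_obs(); I,D=bot.camera('wrist'); ci,T=ext('wrist',o); cv2.imwrite(sys.argv[1],I)
for l,z,k in [('stone',.046,.008),('cradle',.044,.006)]:
    s=seg('wrist',l,ci,T,D)
    if s is None: print(l,None); continue
    p,P=s; zt=np.percentile(P[:,2],95); print(l,round(p,2),zt.round(4),'top',rect(P[P[:,2]>zt-k]),'upper',rect(P[P[:,2]>zt-.012]))
for q in bot.pinpoint('wrist','stone_center')[:1]: print(q,on_plane(ci,T,q['at'],.032))
plan(.476,-.233,.25,29)
E
python3 w.py pics/w1.png
```

```text
stone 0.93 0.0465 top (array([ 475.1, -232.2]), array([59. , 31.3]), 29.7) upper (array([ 475.3, -232.3]), array([61.7, 34.1]), 29.4)
cradle 0.92 0.0449 top (array([ 475.6, -231.8]), array([44.8, 84.7]), 29.1) upper (array([ 475.6, -231.8]), array([44.8, 84.7]), 29.1)
{'at': [322.4, 174.3], 'p': 0.78} [[ 0.47486858 -0.2347264   0.032     ]]
pos [ 0.4746 -0.2363  0.2563] phi 16.59 q6 -0.8 t 3.3 w 0.0854 gf 0.0 F [-0.   0.1  0.8]
linear [0.0111, 0.0091, 0.0253] rot [-0.0, 0.0, -0.2758]
```

View pics/w1.png

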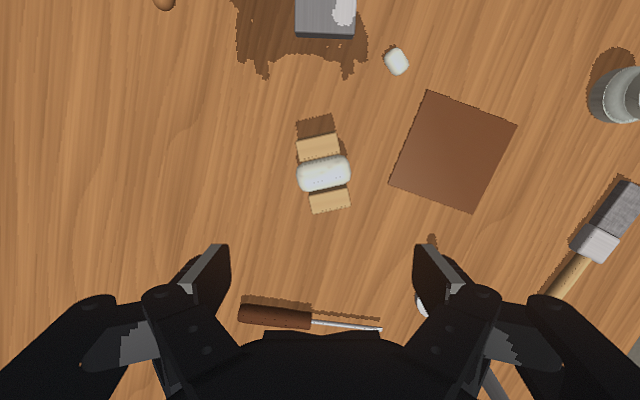

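```bash
cat > tip.py <<'E'
from plan import *
I,D=bot.camera('wrist'); ci=bot.camera_info('wrist'); T=np.array(ci['tool_from_camera'])
v,u=np.mgrid[0:400,0:640]; m=(D>0.05)&(D<.25); P=to_world(ci,T,np.c_[u[m],v[m]],D[m])
Q=P[(abs(P[:,0])<.014)&(abs(P[:,1])<.06)]
print(len(Q),'tip z percentiles',np.percentile(Q[:,2],[50,90,97,99,99.8]).round(4))
for a in np.arange(-.03,.04,.006):
    S=Q[abs(Q[:,2]-a)<.003]
    if len(S)>5: print(round(a,3),len(S),'L y',S[S[:,1]<0,1].max(initial=-1).round(4),'R y',S[S[:,1]>0,1].min(initial=1).round(4))
E
python3 tip.py; python3 plan.py .4753 -.232 .10 29.2
```

```text
24615 tip z percentiles [-0.0493 -0.0097  0.0027  0.0077  0.011 ]
-0.03 507 L y -0.0436 R y 0.0422
-0.024 960 L y -0.0427 R y 0.0414
-0.018 873 L y -0.0426 R y 0.0414
-0.012 993 L y -0.0426 R y 0.0412
-0.006 879 L y -0.0427 R y 0.0414
-0.0 756 L y -0.0427 R y 0.0415
0.006 550 L y -0.0428 R y 0.0413
0.012 159 L y -0.0428 R y 0.0415
pos [ 0.4747 -0.2362  0.2563] phi 16.61 q6 -0.8 t 3.35 w 0.0851 gf 0.0 F [ 0.2 -0.2  0.5]
linear [0.0154, 0.0072, 0.6252] rot [0.0, -0.0, -0.2798]
```

jog_arm:
  motion:
    - {"gripper": 0,"linear": [0.015,0.007,0.4],"delta_rot": [0,0,-0.28]}
    - {"gripper": 0,"linear": [0.015,0.007,0.4],"delta_rot": [0,0,-0.28]}
    - {"gripper": 0,"linear": [0.015,0.007,0.5],"delta_rot": [0,0,-0.28]}
    - {"gripper": 0,"linear": [0.015,0.007,0.6],"delta_rot": [0,0,-0.28]}
    - {"gripper": 0,"linear": [0.015,0.007,0.6],"delta_rot": [0,0,-0.28]}
    - {"gripper": 0,"linear": [0.015,0.007,0.62],"delta_rot": [0,0,-0.28]}
    - {"gripper": 0,"linear": [0.015,0.007,0.62],"delta_rot": [0,0,-0.28]}
    - {"gripper": 0,"linear": [0.015,0.007,0.62],"delta_rot": [0,0,-0.28]}

```text
clock: 4.15
eef_pos: [0.4758, -0.2322, 0.1026]
tcp_rot: [1.588, 2.709, 0.0]
ft_force: [0.5, -0.6, 0.5]
gripper_width: 0.0857
grasp_force: 0.0
```

```bash
python3 w.py pics/w2.png; python3 plan.py .4753 -.232 .043 29.2
```

```text
stone 0.85 0.0465 top (array([ 474.5, -231.5]), array([59.1, 30.2]), 29.4) upper (array([ 474.2, -231.1]), array([61.9, 31.2]), 29.4)
cradle 0.72 0.0447 top (array([ 475.4, -232.1]), array([46.1, 84.8]), 28.8) upper (array([ 475.3, -232.1]), array([46.1, 84.9]), 28.8)
{'at': [320.1, 223.0], 'p': 0.96} [[ 0.47567685 -0.23427766  0.032     ]]
pos [ 0.4756 -0.232   0.1019] phi 29.26 q6 -1.01 t 4.35 w 0.0854 gf 0.0 F [-0.6  0.1 -0.9]
linear [-0.0047, -0.0001, -0.5922] rot [0.0006, 0.001, 0.0058]
pos [ 0.4756 -0.232   0.1019] phi 29.26 q6 -1.01 t 4.35 w 0.0854 gf 0.0 F [-0.6  0.1 -0.9]
linear [0.0008, -0.001, 0.2358] rot [0.0006, 0.001, 0.0013]
```

Aligned. Descend and close.

jog_arm:
  motion:
    - {"gripper": 0,"linear": [0,0,0.1],"delta_rot": [0,0,0]}
    - {"gripper": 0,"linear": [0,0,0.18],"delta_rot": [0,0,0]}
    - {"gripper": 0,"linear": [0,0,0.235],"delta_rot": [0,0,0]}
    - {"gripper": 0,"linear": [0,0,0.235],"delta_rot": [0,0,0]}
    - {"gripper": 255,"linear": [0,0,0.235],"delta_rot": [0,0,0]}
    - {"gripper": 255,"linear": [0,0,0.235],"delta_rot": [0,0,0]}
    - {"gripper": 255,"linear": [0,0,0.235],"delta_rot": [0,0,0]}
    - {"gripper": 255,"linear": [0,0,0.235],"delta_rot": [0,0,0]}

```text
clock: 5.15
eef_pos: [0.4761, -0.2323, 0.044]
tcp_rot: [1.587, 2.709, 0.0]
ft_force: [-0.3, -0.0, 6.0]
gripper_width: 0.0609
grasp_force: 66.1
```

jog_arm:
  motion:
    - {"gripper": 255,"linear": [0,0,0],"delta_rot": [0,0,0]}
    - {"gripper": 255,"linear": [0,0,0],"delta_rot": [0,0,0]}
    - {"gripper": 255,"linear": [0,0,-0.02],"delta_rot": [0,0,0]}
    - {"gripper": 255,"linear": [0,0,-0.06],"delta_rot": [0,0,0]}
    - {"gripper": 255,"linear": [0,0,-0.12],"delta_rot": [0,0,0]}
    - {"gripper": 255,"linear": [0,0,-0.18],"delta_rot": [0,0,0]}
    - {"gripper": 255,"linear": [0,0,-0.24],"delta_rot": [0,0,0]}
    - {"gripper": 255,"linear": [0,0,-0.28],"delta_rot": [0,0,0]}

```text
clock: 5.95
eef_pos: [0.4757, -0.2321, 0.1148]
tcp_rot: [1.587, 2.709, 0.0]
ft_force: [0.2, -0.1, -1.5]
gripper_width: 0.0612
grasp_force: 65.2
```

```bash
python3 tip.py; cat > w3.py <<'E'
from plan import *
o=bot.get_obs(); I,D=bot.camera('wrist'); ci,T=ext('wrist',o); cv2.imwrite('pics/w3.png',I)
s=seg('wrist','stone',ci,T,D)
if s:
    p,P=s; print('stone',p,'z',np.percentile(P[:,2],[2,50,95,99]).round(4),rect(P),'tcp',o['eef_pos'].round(4))
E
python3 w3.py; python3 plan.py .622 -.172 .1 -15
```

```text
48356 tip z percentiles [-0.0366  0.0963  0.115   0.1156  0.1162]
-0.03 2551 L y -0.0288 R y 0.0272
-0.024 916 L y -0.0315 R y 0.0305
-0.018 749 L y -0.0305 R y 0.0294
-0.012 698 L y -0.0305 R y 0.0293
-0.006 778 L y -0.0014 R y 0.0007
-0.0 7746 L y -0.0002 R y 0.0002
0.006 956 L y -0.0006 R y 0.0011
0.012 274 L y -0.0276 R y 0.0258
0.018 41 L y -0.0307 R y 0.026
stone 0.76 z [0.1016 0.1159 0.1182 0.1187] (array([ 494.9, -265.2]), array([110.5, 110.5]), 28.6) tcp [ 0.4761 -0.2323  0.1159]
pos [ 0.4756 -0.232   0.1133] phi 29.26 q6 -1.01 t 6.1 w 0.0609 gf 65.3 F [-0.4 -0.  -1.3]
linear [-0.0766, 0.6282, 0.0537] rot [0.0013, 0.001, 0.9835]
```

View pics/w3.png

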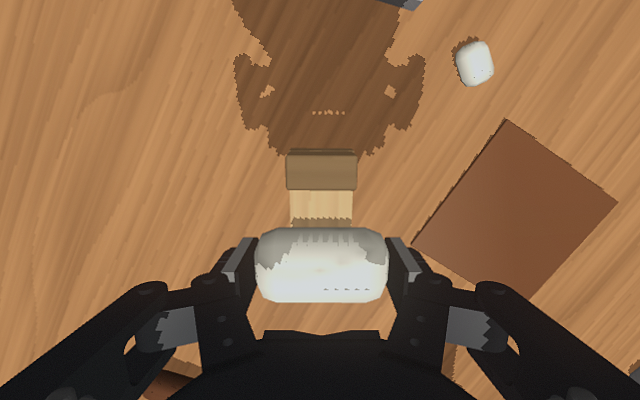

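jog_arm:
  motion:
    - {"gripper": 255,"linear": [-0.01,0.06,0],"delta_rot": [0,0,0]}
    - {"gripper": 255,"linear": [-0.025,0.2,0],"delta_rot": [0,0,0]}
    - {"gripper": 255,"linear": [-0.045,0.36,0],"delta_rot": [0,0,0]}
    - {"gripper": 255,"linear": [-0.06,0.5,0],"delta_rot": [0,0,0]}
    - {"gripper": 255,"linear": [-0.07,0.6,0.05],"delta_rot": [0,0,0]}
    - {"gripper": 255,"linear": [-0.077,0.628,0.12],"delta_rot": [0,0,0]}
    - {"gripper": 255,"linear": [-0.077,0.628,0.2],"delta_rot": [0,0,0]}
    - {"gripper": 255,"linear": [-0.077,0.628,0.26],"delta_rot": [0,0,0]}

```text
clock: 6.9
eef_pos: [0.6211, -0.1714, 0.0446]
tcp_rot: [-1.586, -2.708, 0.001]
ft_force: [0.5, 0.2, -0.9]
gripper_width: 0.0609
grasp_force: 65.5
```

```bash
python3 plan.py .622 -.172 .030 
```

```text
pos [ 0.6211 -0.1714  0.0446] phi 29.28 q6 -0.82 t 6.9 w 0.0609 gf 65.5 F [ 0.5  0.2 -0.9]
linear [-0.0039, 0.0022, 0.0583] rot [-0.0026, -0.0027, -0.0]
```

jog_arm:
  motion:
    - {"gripper": 255,"linear": [0,0,0.02],"delta_rot": [0,0,0]}
    - {"gripper": 255,"linear": [0,0,0.04],"delta_rot": [0,0,0]}
    - {"gripper": 255,"linear": [0,0,0.055],"delta_rot": [0,0,0]}
    - {"gripper": 255,"linear": [0,0,0.062],"delta_rot": [0,0,0]}
    - {"gripper": 255,"linear": [0,0,0.066],"delta_rot": [0,0,0]}
    - {"gripper": 255,"linear": [0,0,0.07],"delta_rot": [0,0,0]}
    - {"gripper": 255,"linear": [0,0,0.07],"delta_rot": [0,0,0]}
    - {"gripper": 255,"linear": [0,0,0.07],"delta_rot": [0,0,0]}

```text
clock: 7.7
eef_pos: [0.6218, -0.172, 0.0303]
tcp_rot: [1.588, 2.71, 0.0]
ft_force: [0.4, -0.3, -1.1]
gripper_width: 0.0612
grasp_force: 65.4
```

```bash
python3 plan.py .622 -.172 .029; cat > w4.py <<'E'
from plan import *
o=bot.get_obs(); I,D=bot.camera('wrist'); ci,T=ext('wrist',o)
s=seg('wrist','stone',ci,T,D); p,P=s
for z in (.02,.026): print('stone',round(p,2),'ztop',np.percentile(P[:,2],[50,95]).round(4),rect(P[(P[:,2]>z)&(P[:,2]<.06)]))
A=R.from_rotvec(o['tcp_rot']).as_matrix(); print('tool z',A[:,2].round(4))
E
python3 w4.py
```

```text
pos [ 0.6218 -0.172   0.0303] phi 29.26 q6 -0.82 t 7.7 w 0.0612 gf 65.4 F [ 0.4 -0.3 -1.1]
linear [-0.0005, 0.0006, 0.0051] rot [0.0002, 0.0003, -0.0]
stone 0.78 ztop [0.0303 0.0326] (array([ 620.6, -170.8]), array([61. , 31.6]), 29.4)
stone 0.78 ztop [0.0303 0.0326] (array([ 621. , -171.3]), array([57.9, 30.2]), 29.4)
tool z [ 3.e-04 -1.e-04 -1.e+00]
```

jog_arm:
  motion:
    - {"gripper": 255,"linear": [0,0,0.003],"delta_rot": [0,0,0]}
    - {"gripper": 255,"linear": [0,0,0.006],"delta_rot": [0,0,0]}
    - {"gripper": 0,"linear": [0,0,0.006],"delta_rot": [0,0,0]}
    - {"gripper": 0,"linear": [0,0,0.006],"delta_rot": [0,0,0]}
    - {"gripper": 0,"linear": [0,0,0.006],"delta_rot": [0,0,0]}
    - {"gripper": 0,"linear": [0,0,0.006],"delta_rot": [0,0,0]}
    - {"gripper": 0,"linear": [0,0,-0.1],"delta_rot": [0,0,0]}
    - {"gripper": 0,"linear": [0,0,-0.2],"delta_rot": [0,0,0]}

```text
clock: 8.6
eef_pos: [0.6214, -0.1718, 0.0801]
tcp_rot: [-1.588, -2.709, 0.0]
ft_force: [-0.3, 0.0, 0.5]
gripper_width: 0.0853
grasp_force: 0.0
```

```bash
python3 plan.py .622 -.172 .1 -60.7;
```

```text
pos [ 0.6214 -0.1718  0.0801] phi 29.26 q6 -0.82 t 8.6 w 0.0853 gf 0.0 F [-0.3  0.   0.5]
linear [-0.0018, 0.0017, -0.0794] rot [-0.002, -0.0001, 1.9991]
```

Turn 90° in two calls, a bit higher.

jog_arm:
  motion:
    - {"gripper": 0,"linear": [0,0,-0.08],"delta_rot": [0,0,0.2]}
    - {"gripper": 0,"linear": [0,0,-0.16],"delta_rot": [0,0,0.5]}
    - {"gripper": 0,"linear": [0,0,-0.16],"delta_rot": [0,0,1]}
    - {"gripper": 0,"linear": [0,0,-0.16],"delta_rot": [0,0,1]}
    - {"gripper": 0,"linear": [0,0,-0.16],"delta_rot": [0,0,1]}
    - {"gripper": 0,"linear": [0,0,-0.16],"delta_rot": [0,0,1]}
    - {"gripper": 0,"linear": [0,0,-0.16],"delta_rot": [0,0,1]}
    - {"gripper": 0,"linear": [0,0,-0.16],"delta_rot": [0,0,1]}

```text
clock: 9.4
eef_pos: [0.6217, -0.1719, 0.12]
tcp_rot: [-2.503, -1.898, 0.0]
ft_force: [-0.1, 0.7, -0.2]
gripper_width: 0.0852
grasp_force: 0.0
```

jog_arm:
  motion:
    - {"gripper": 0,"linear": [0,0,0],"delta_rot": [0,0,1]}
    - {"gripper": 0,"linear": [0,0,0],"delta_rot": [0,0,1]}
    - {"gripper": 0,"linear": [0,0,0],"delta_rot": [0,0,1]}
    - {"gripper": 0,"linear": [0,0,0],"delta_rot": [0,0,1]}
    - {"gripper": 0,"linear": [0,0,0],"delta_rot": [0,0,1]}
    - {"gripper": 0,"linear": [0,0,0],"delta_rot": [0,0,1]}
    - {"gripper": 0,"linear": [0,0,0],"delta_rot": [0,0,1]}
    - {"gripper": 0,"linear": [0,0,0],"delta_rot": [0,0,1]}

```text
clock: 10.2
eef_pos: [0.6217, -0.1719, 0.12]
tcp_rot: [3.039, 0.797, 0.0]
ft_force: [0.4, 0.1, 0.9]
gripper_width: 0.0852
grasp_force: 0.0
```

```bash
sed -i "s/^A=.*//" w4.py; sed -i "s/bot.camera('wrist');/bot.camera('wrist'); cv2.imwrite('pics\/w4.png',I);/" w4.py; python3 w4.py;  python3 plan.py .622 -.172 .033 -60.7;
```

```text
stone 0.88 ztop [0.0291 0.0315] (array([ 623.3, -172. ]), array([58.8, 33.8]), 28.4)
stone 0.88 ztop [0.0291 0.0315] (array([ 622.3, -172.2]), array([56.9, 29.6]), 28.7)
pos [ 0.6217 -0.172   0.12  ] phi -60.65 q6 0.75 t 10.3 w 0.0856 gf 0.0 F [ 0.3 -0.3 -0.5]
linear [0.0009, 0.0007, 0.348] rot [-0.0001, 0.0001, 0.0012]
```

View pics/w4.png

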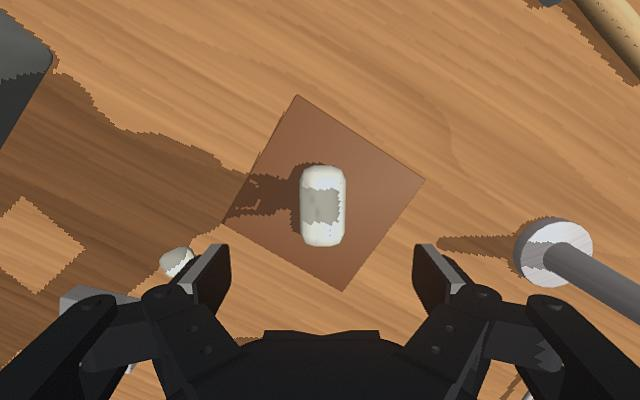

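jog_arm:
  motion:
    - {"gripper": 0,"linear": [0,0,0.15],"delta_rot": [0,0,0]}
    - {"gripper": 0,"linear": [0,0,0.28],"delta_rot": [0,0,0]}
    - {"gripper": 0,"linear": [0,0,0.354],"delta_rot": [0,0,0]}
    - {"gripper": 0,"linear": [0,0,0.354],"delta_rot": [0,0,0]}
    - {"gripper": 255,"linear": [0,0,0.354],"delta_rot": [0,0,0]}
    - {"gripper": 255,"linear": [0,0,0.354],"delta_rot": [0,0,0]}
    - {"gripper": 255,"linear": [0,0,0.354],"delta_rot": [0,0,0]}
    - {"gripper": 255,"linear": [0,0,0.354],"delta_rot": [0,0,0]}

```text
clock: 11.1
eef_pos: [0.6223, -0.1722, 0.033]
tcp_rot: [3.039, 0.793, 0.003]
ft_force: [-0.6, 0.4, -1.2]
gripper_width: 0.0329
grasp_force: 59.7
```

jog_arm:
  motion:
    - {"gripper": 255,"linear": [0,0,0],"delta_rot": [0,0,0]}
    - {"gripper": 255,"linear": [0,0,0],"delta_rot": [0,0,0]}
    - {"gripper": 255,"linear": [0,0,0],"delta_rot": [0,0,0]}
    - {"gripper": 255,"linear": [0,0,-0.04],"delta_rot": [0,0,0]}
    - {"gripper": 255,"linear": [0,0,-0.16],"delta_rot": [0,0,0]}
    - {"gripper": 255,"linear": [0,0,-0.34],"delta_rot": [0,0,0]}
    - {"gripper": 255,"linear": [0,0,-0.52],"delta_rot": [0,0,0]}
    - {"gripper": 255,"linear": [0,0,-0.7],"delta_rot": [0,0,0]}

```text
clock: 11.9
eef_pos: [0.6213, -0.1718, 0.2091]
tcp_rot: [3.04, 0.794, 0.0]
ft_force: [0.1, 0.5, -1.0]
gripper_width: 0.0331
grasp_force: 59.9
```

```bash
cat > w5.py <<'E'
from plan import *
o=bot.get_obs(); I,D=bot.camera('wrist'); ci,T=ext('wrist',o); cv2.imwrite('pics/w5.png',I)
s=seg('wrist','stone',ci,T,D)
if s:
    A=R.from_rotvec(o['tcp_rot']).as_matrix(); L=(s[1]-o['eef_pos'])@A; L=L[(abs(L[:,0])<.05)&(abs(L[:,1])<.03)]
    print('stone in tool frame: near z',np.percentile(L[:,2],[2,5,50]).round(4),rect(L[L[:,2]<np.percentile(L[:,2],5)+.008]))
plan(.58,.283,.21,-60.7,o)
E
python3 w5.py; python3 - <<'E'
from h import *
for cam in('top','scene'):
    ci,T=ext(cam); I,D=bot.camera(cam)
    s=seg(cam,'pot_rim',ci,T,D) or seg(cam,'polisher',ci,T,D); p,P=s
    P=P[(abs(P[:,0]-.58)<.07)&(abs(P[:,1]-.283)<.07)&(P[:,2]>.122)]; print(cam,p,len(P),cv2.minEnclosingCircle((P[:,:2]*1e3).astype('f')),rect(P),np.percentile(P[:,2],[50,95]))
E
```

```text
stone in tool frame: near z [0.0012 0.0016 0.0037] (array([0.2, 0.2]), array([59. , 32.3]), 0.4)
pos [ 0.6213 -0.1718  0.2091] phi -60.73 q6 0.75 t 11.9 w 0.0331 gf 59.9 F [ 0.1  0.5 -1. ]
linear [0.7451, -1.6678, -0.0037] rot [0.0003, -0.0003, -0.0008]
top 0.89 476 ((579.008544921875, 285.3087463378906), 51.041812896728516) (array([578.3, 284.5]), array([ 97.4, 100.2]), 2.4) [0.1323445  0.13573288]
scene 0.72 279 ((577.9951171875, 282.83013916015625), 53.0114631652832) (array([579.3, 282.1]), array([100.7, 100.7]), 21.0) [0.12823862 0.13216594]
```

jog_arm:
  motion:
    - {"gripper": 255,"linear": [0.03,-0.07,-0.03],"delta_rot": [0,0,0]}
    - {"gripper": 255,"linear": [0.09,-0.22,-0.06],"delta_rot": [0,0,0]}
    - {"gripper": 255,"linear": [0.17,-0.38,-0.1],"delta_rot": [0,0,0]}
    - {"gripper": 255,"linear": [0.24,-0.54,-0.1],"delta_rot": [0,0,0]}
    - {"gripper": 255,"linear": [0.31,-0.7,-0.1],"delta_rot": [0,0,0]}
    - {"gripper": 255,"linear": [0.38,-0.85,-0.1],"delta_rot": [0,0,0]}
    - {"gripper": 255,"linear": [0.44,-0.98,-0.1],"delta_rot": [0,0,0]}
    - {"gripper": 255,"linear": [0.45,-1,-0.1],"delta_rot": [0,0,0]}

```text
clock: 13.0
eef_pos: [0.5965, 0.1051, 0.2307]
tcp_rot: [-3.037, -0.798, 0.002]
ft_force: [0.1, -0.3, -1.6]
gripper_width: 0.0331
grasp_force: 60.1
```

```bash
python3 plan.py .5785 .2835 .235 -60.7
```

```text
pos [0.5965 0.1051 0.2307] phi -60.55 q6 1.19 t 13.0 w 0.0331 gf 60.1 F [ 0.1 -0.3 -1.6]
linear [0.2881, -0.6571, -0.0165] rot [-0.0018, 0.0014, 0.0033]
```

jog_arm:
  motion:
    - {"gripper": 255,"linear": [0.05,-0.12,0],"delta_rot": [0,0,0]}
    - {"gripper": 255,"linear": [0.11,-0.26,0],"delta_rot": [0,0,0]}
    - {"gripper": 255,"linear": [0.17,-0.4,0],"delta_rot": [0,0,0]}
    - {"gripper": 255,"linear": [0.23,-0.54,0],"delta_rot": [0,0,0]}
    - {"gripper": 255,"linear": [0.27,-0.62,0],"delta_rot": [0,0,0]}
    - {"gripper": 255,"linear": [0.285,-0.65,0],"delta_rot": [0,0,0]}
    - {"gripper": 255,"linear": [0.285,-0.65,0],"delta_rot": [0,0,0]}
    - {"gripper": 255,"linear": [0.285,-0.65,0],"delta_rot": [0,0,0]}

```text
clock: 13.8
eef_pos: [0.5804, 0.2769, 0.2313]
tcp_rot: [3.039, 0.793, -0.001]
ft_force: [0.1, 0.0, -1.8]
gripper_width: 0.0329
grasp_force: 60.2
```

```bash
cat > pot.py <<'E'
from plan import *
from scipy.optimize import least_squares
o=bot.get_obs(); I,D=bot.camera('wrist'); ci,T=ext('wrist',o); cv2.imwrite('pics/w6.png',I)
v,u=np.nonzero((D>.05)&(D<.5)); P=to_world(ci,T,np.c_[u,v],D[v,u])
A=R.from_rotvec(o['tcp_rot']).as_matrix()
m=(P[:,2]>.126)&(P[:,2]<.137)&(np.hypot(P[:,0]-.5785,P[:,1]-.2835)<.06)&(np.hypot(P[:,0]-.5785,P[:,1]-.2835)>.04)
Q=P[m][:,:2]; f=least_squares(lambda p:np.hypot(*(Q-p).T)-.048,[.5785,.2835],loss='soft_l1',f_scale=.002)
print(len(Q),'pot',f.x.round(4),'rms',np.sqrt(np.mean(f.fun**2)).round(4),'z',np.median(P[m][:,2]).round(4))
for l,z in (('pot_rim',.132),('dial_grip',.102)):
    for q in bot.pinpoint('wrist',l)[:1]: print(l,q,on_plane(ci,T,q['at'],z))
plan(f.x[0],f.x[1],.14,None,o)
E
python3 pot.py
```

```text
1733 pot [0.578  0.2846] rms 0.0013 z 0.1315
pot_rim {'at': [311.5, 204.8], 'p': 0.95} [[0.57802511 0.28419528 0.132     ]]
pos [0.5804 0.2769 0.2313] phi -60.76 q6 1.47 t 13.8 w 0.0329 gf 60.2 F [ 0.1  0.  -1.8]
linear [0.007, -0.0315, 0.365] rot [0.0003, 0.0009, -0.0]
```

View pics/w6.png

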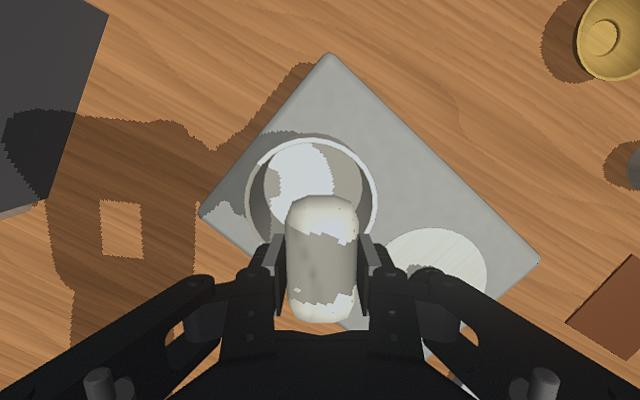

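jog_arm:
  motion:
    - {"gripper": 255,"linear": [0.007,-0.031,0],"delta_rot": [0,0,0]}
    - {"gripper": 255,"linear": [0.007,-0.031,0.08],"delta_rot": [0,0,0]}
    - {"gripper": 255,"linear": [0.007,-0.031,0.16],"delta_rot": [0,0,0]}
    - {"gripper": 255,"linear": [0.007,-0.031,0.24],"delta_rot": [0,0,0]}
    - {"gripper": 255,"linear": [0.007,-0.031,0.28],"delta_rot": [0,0,0]}
    - {"gripper": 255,"linear": [0.007,-0.031,0.32],"delta_rot": [0,0,0]}
    - {"gripper": 255,"linear": [0.007,-0.031,0.32],"delta_rot": [0,0,0]}
    - {"gripper": 255,"linear": [0.007,-0.031,0.32],"delta_rot": [0,0,0]}

```text
clock: 14.75
eef_pos: [0.5784, 0.2855, 0.1522]
tcp_rot: [-3.04, -0.793, -0.001]
ft_force: [-0.1, -1.0, -1.4]
gripper_width: 0.0329
grasp_force: 60.2
```

```bash
python3 pot.py; python3 - <<'E'
from plan import *
o=bot.get_obs(); I,D=bot.camera('wrist'); ci=bot.camera_info('wrist'); T=np.array(ci['tool_from_camera'])
v,u=np.nonzero((D>.03)&(D<.3)); P=to_world(ci,T,np.c_[u,v],D[v,u])
for a in np.arange(-.05,.016,.008):
    S=P[(abs(P[:,2]-a)<.004)&(abs(P[:,0])<.04)&(abs(P[:,1])<.1)]
    if len(S): print(round(a,3),'y',S[:,1].min().round(3),S[:,1].max().round(3),'|y|>.03 x',S[abs(S[:,1])>.03][:,0].max(initial=-1).round(3))
E
```

```text
4312 pot [0.5783 0.2853] rms 0.0015 z 0.1313
pos [0.5784 0.2855 0.1522] phi -60.74 q6 1.48 t 14.75 w 0.0329 gf 60.2 F [-0.1 -1.  -1.4]
linear [-0.0007, 0.0005, 0.049] rot [0.0, -0.0008, 0.0]
-0.05 y -0.061 0.06 |y|>.03 x 0.013
-0.042 y -0.057 0.057 |y|>.03 x 0.013
-0.034 y -0.054 0.054 |y|>.03 x 0.014
-0.026 y -0.051 0.051 |y|>.03 x 0.014
-0.018 y -0.046 0.046 |y|>.03 x 0.012
-0.01 y -0.028 0.024 |y|>.03 x -1.0
-0.002 y -0.03 0.03 |y|>.03 x 0.007
0.006 y -0.03 0.03 |y|>.03 x 0.007
0.014 y -0.03 0.03 |y|>.03 x 0.006
```

```bash
python3 - <<'E'
from plan import *
I,D=bot.camera('wrist'); cv2.imwrite('pics/w7.png',cv2.resize(I[200:330,160:480],None,fx=2.5,fy=2.5)); ci=bot.camera_info('wrist'); T=np.array(ci['tool_from_camera'])
D=cv2.medianBlur(D,3); v,u=np.nonzero((D>.03)&(D<.3)); P=to_world(ci,T,np.c_[u,v],D[v,u])
for a in np.arange(-.05,.003,.004):
    S=P[(abs(P[:,2]-a)<.002)&(abs(P[:,0])<.04)&(abs(P[:,1])<.1)]
    out=[]
    for s in(-1,1):
        q=S[S[:,1]*s>0.02]
        if len(q)>5: r=np.hypot(q[:,0],q[:,1]); out+= [len(q),np.percentile(abs(q[:,1]),99).round(3),'r',np.percentile(r,99).round(3),'x',np.percentile(q[:,0],[2,98]).round(3)]
    print(round(a,3),out)
E
```

```text
-0.05 [1776, np.float64(0.058), 'r', np.float64(0.06), 'x', array([-0.011,  0.017]), 1740, np.float64(0.058), 'r', np.float64(0.059), 'x', array([-0.011,  0.017])]
-0.046 [1266, np.float64(0.057), 'r', np.float64(0.058), 'x', array([-0.012,  0.017]), 1197, np.float64(0.056), 'r', np.float64(0.057), 'x', array([-0.012,  0.017])]
-0.042 [961, np.float64(0.055), 'r', np.float64(0.056), 'x', array([-0.012,  0.017]), 939, np.float64(0.055), 'r', np.float64(0.056), 'x', array([-0.012,  0.017])]
-0.038 [881, np.float64(0.054), 'r', np.float64(0.055), 'x', array([-0.012,  0.012]), 902, np.float64(0.053), 'r', np.float64(0.054), 'x', array([-0.012,  0.012])]
-0.034 [1460, np.float64(0.052), 'r', np.float64(0.053), 'x', array([-0.011,  0.012]), 1419, np.float64(0.051), 'r', np.float64(0.052), 'x', array([-0.012,  0.012])]
-0.03 [1797, np.float64(0.05), 'r', np.float64(0.051), 'x', array([-0.011,  0.012]), 1828, np.float64(0.05), 'r', np.float64(0.051), 'x', array([-0.011,  0.012])]
-0.026 [579, np.float64(0.049), 'r', np.float64(0.05), 'x', array([-0.012,  0.013]), 570, np.float64(0.049), 'r',
[... 449 characters left out ...]
), 27, np.float64(0.028), 'r', np.float64(0.03), 'x', array([0.01 , 0.012])]
-0.01 [45, np.float64(0.023), 'r', np.float64(0.025), 'x', array([0.01 , 0.011]), 38, np.float64(0.023), 'r', np.float64(0.025), 'x', array([0.01 , 0.011])]
-0.006 [58, np.float64(0.031), 'r', np.float64(0.031), 'x', array([0.006, 0.011]), 51, np.float64(0.03), 'r', np.float64(0.03), 'x', array([0.007, 0.011])]
-0.002 [87, np.float64(0.03), 'r', np.float64(0.031), 'x', array([0.006, 0.011]), 86, np.float64(0.03), 'r', np.float64(0.031), 'x', array([0.006, 0.011])]
0.002 [79, np.float64(0.03), 'r', np.float64(0.031), 'x', array([0.006, 0.011]), 82, np.float64(0.03), 'r', np.float64(0.031), 'x', array([0.006, 0.011])]
```

View pics/w7.png

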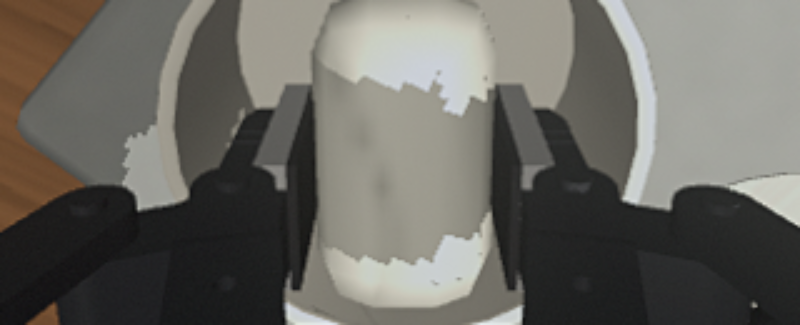

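jog_arm:
  motion:
    - {"gripper": 255,"linear": [0,0,-0.05],"delta_rot": [0,0,0]}
    - {"gripper": 255,"linear": [0,0,-0.15],"delta_rot": [0,0,0]}
    - {"gripper": 255,"linear": [0,0,-0.28],"delta_rot": [0,0,0]}
    - {"gripper": 255,"linear": [-0.05,0.1,-0.32],"delta_rot": [0,0,0]}
    - {"gripper": 255,"linear": [-0.12,0.26,-0.32],"delta_rot": [0,0,0]}
    - {"gripper": 255,"linear": [-0.2,0.44,-0.32],"delta_rot": [0,0,0]}
    - {"gripper": 255,"linear": [-0.28,0.62,-0.32],"delta_rot": [0,0,0]}
    - {"gripper": 255,"linear": [-0.35,0.8,-0.32],"delta_rot": [0,0,0]}

```text
clock: 15.8
eef_pos: [0.5994, 0.0663, 0.2331]
tcp_rot: [3.039, 0.794, 0.002]
ft_force: [1.2, 0.1, -1.2]
gripper_width: 0.0332
grasp_force: 60.3
```

```bash
python3 - <<'E'
from plan import *
I,D=bot.camera('wrist'); ci=bot.camera_info('wrist'); T=np.array(ci['tool_from_camera'])
v,u=np.nonzero((D>.03)&(D<.3)); P=to_world(ci,T,np.c_[u,v],D[v,u])
for s in(-1,1):
    S=P[(abs(P[:,1]*s-.025)<.006)&(P[:,0]>.0)&(P[:,0]<.013)&(P[:,2]<.04)]; print('tip',np.percentile(S[:,2],[90,97,99,100]).round(4))
plan(.622,-.172,.21,-60.7)
E
```

```text
tip [0.0064 0.0143 0.0178 0.0207]
tip [0.0063 0.0146 0.0174 0.0213]
pos [0.6002 0.0605 0.233 ] phi -60.9 q6 1.12 t 15.85 w 0.0325 gf 60.3 F [ 0.7 -6.8 -1.7]
linear [-0.3761, 0.8545, 0.0945] rot [0.0038, -0.0002, -0.0045]
```

jog_arm:
  motion:
    - {"gripper": 255,"linear": [-0.06,0.15,0],"delta_rot": [0,0,0]}
    - {"gripper": 255,"linear": [-0.14,0.32,0],"delta_rot": [0,0,0]}
    - {"gripper": 255,"linear": [-0.22,0.5,0],"delta_rot": [0,0,0]}
    - {"gripper": 255,"linear": [-0.3,0.68,0.1],"delta_rot": [0,0,0]}
    - {"gripper": 255,"linear": [-0.36,0.8,0.25],"delta_rot": [0,0,0]}
    - {"gripper": 255,"linear": [-0.39,0.87,0.4],"delta_rot": [0,0,0]}
    - {"gripper": 255,"linear": [-0.393,0.881,0.52],"delta_rot": [0,0,0]}
    - {"gripper": 255,"linear": [-0.393,0.881,0.6],"delta_rot": [0,0,0]}

```text
clock: 16.65
eef_pos: [0.6209, -0.173, 0.0798]
tcp_rot: [-3.039, -0.791, 0.002]
ft_force: [-0.2, 0.2, -2.0]
gripper_width: 0.0329
grasp_force: 60.4
```

```bash
sleep 0; python3 w4.py; python3 plan.py .622 -.172 .032 -60.7
```

```text
stone 0.72 ztop [0.0761 0.0781] (array([0., 0.]), array([0., 0.]), 0.0)
stone 0.72 ztop [0.0761 0.0781] (array([0., 0.]), array([0., 0.]), 0.0)
pos [ 0.6205 -0.172   0.0793] phi -60.77 q6 0.75 t 16.75 w 0.0329 gf 60.4 F [-0.  -0.2 -1.6]
linear [0.0059, 0.0036, 0.1891] rot [-0.0038, 0.0035, -0.0016]
```

jog_arm:
  motion:
    - {"gripper": 255,"linear": [0,0,0.1],"delta_rot": [0,0,0]}
    - {"gripper": 255,"linear": [0,0,0.16],"delta_rot": [0,0,0]}
    - {"gripper": 255,"linear": [0,0,0.185],"delta_rot": [0,0,0]}
    - {"gripper": 255,"linear": [0,0,0.194],"delta_rot": [0,0,0]}
    - {"gripper": 255,"linear": [0,0,0.198],"delta_rot": [0,0,0]}
    - {"gripper": 255,"linear": [0,0,0.198],"delta_rot": [0,0,0]}
    - {"gripper": 100,"linear": [0,0,0.198],"delta_rot": [0,0,0]}
    - {"gripper": 100,"linear": [0,0,0.198],"delta_rot": [0,0,0]}

```text
clock: 17.55
eef_pos: [0.6218, -0.1722, 0.0327]
tcp_rot: [3.039, 0.793, 0.001]
ft_force: [-0.2, 1.6, 0.8]
gripper_width: 0.0521
grasp_force: 0.0
```

jog_arm:
  motion:
    - {"gripper": 100,"linear": [0,0,0],"delta_rot": [0,0,0]}
    - {"gripper": 100,"linear": [0,0,0],"delta_rot": [0,0,0]}
    - {"gripper": 100,"linear": [0,0,-0.018],"delta_rot": [0,0,0]}
    - {"gripper": 100,"linear": [0,0,-0.018],"delta_rot": [0,0,0]}
    - {"gripper": 100,"linear": [0,0,-0.018],"delta_rot": [0,0,0]}
    - {"gripper": 100,"linear": [0,0,-0.018],"delta_rot": [0,0,0]}
    - {"gripper": 100,"linear": [0,0,-0.018],"delta_rot": [0,0,0]}
    - {"gripper": 100,"linear": [0,0,-0.018],"delta_rot": [0,0,0]}

```text
clock: 18.35
eef_pos: [0.6215, -0.1721, 0.0365]
tcp_rot: [-3.04, -0.794, 0.0]
ft_force: [0.2, -0.1, -1.1]
gripper_width: 0.0521
grasp_force: 0.0
```

```bash
python3 w4.py; python3 plan.py .622 -.172 .0375 -60.7
```

```text
stone 0.83 ztop [0.0292 0.0314] (array([ 622.5, -171.5]), array([59.5, 33.9]), 29.4)
stone 0.83 ztop [0.0292 0.0314] (array([ 621.7, -171.9]), array([57.7, 29.4]), 29.4)
pos [ 0.6215 -0.1721  0.0365] phi -60.74 q6 0.75 t 18.45 w 0.0519 gf 0.0 F [-0.1 -0.4  0.4]
linear [0.0019, 0.0008, -0.0041] rot [-0.0001, 0.0001, -0.0008]
```

jog_arm:
  motion:
    - {"gripper": 100,"linear": [0,0,-0.005],"delta_rot": [0,0,0]}
    - {"gripper": 100,"linear": [0,0,-0.005],"delta_rot": [0,0,0]}
    - {"gripper": 255,"linear": [0,0,-0.005],"delta_rot": [0,0,0]}
    - {"gripper": 255,"linear": [0,0,-0.005],"delta_rot": [0,0,0]}
    - {"gripper": 255,"linear": [0,0,-0.005],"delta_rot": [0,0,0]}
    - {"gripper": 255,"linear": [0,0,-0.005],"delta_rot": [0,0,0]}
    - {"gripper": 255,"linear": [0,0,-0.02],"delta_rot": [0,0,0]}
    - {"gripper": 255,"linear": [0,0,-0.05],"delta_rot": [0,0,0]}

```text
clock: 19.25
eef_pos: [0.621, -0.1719, 0.0485]
tcp_rot: [-3.039, -0.793, 0.002]
ft_force: [0.1, 1.0, -1.9]
gripper_width: 0.0326
grasp_force: 60.2
```

jog_arm:
  motion:
    - {"gripper": 255,"linear": [0,0,-0.06],"delta_rot": [0,0,0]}
    - {"gripper": 255,"linear": [0,0,-0.14],"delta_rot": [0,0,0]}
    - {"gripper": 255,"linear": [0,0,-0.24],"delta_rot": [0,0,0]}
    - {"gripper": 255,"linear": [0,0,-0.34],"delta_rot": [0,0,0]}
    - {"gripper": 255,"linear": [0,0,-0.45],"delta_rot": [0,0,0]}
    - {"gripper": 255,"linear": [0,0,-0.56],"delta_rot": [0,0,0]}
    - {"gripper": 255,"linear": [0,0,-0.66],"delta_rot": [0,0,0]}
    - {"gripper": 255,"linear": [0,0,-0.72],"delta_rot": [0,0,0]}

```text
clock: 20.05
eef_pos: [0.6218, -0.1721, 0.2326]
tcp_rot: [3.038, 0.793, 0.004]
ft_force: [0.4, -0.3, -1.0]
gripper_width: 0.0325
grasp_force: 60.2
```

```bash
python3 w5.py; python3 plan.py .5785 .285 .235 -60.7
```

```text
stone in tool frame: near z [0.0064 0.0067 0.0089] (array([ 0.9, -0. ]), array([32. , 58.7]), 89.2)
pos [ 0.6218 -0.1721  0.2326] phi -60.74 q6 0.75 t 20.05 w 0.0325 gf 60.2 F [ 0.4 -0.3 -1. ]
linear [0.7439, -1.6701, 0.0882] rot [0.0028, -0.0027, -0.0009]
pos [ 0.622  -0.1722  0.232 ] phi -60.73 q6 0.75 t 20.15 w 0.0323 gf 60.2 F [-0.8  0.5 -1.4]
linear [0.7422, -1.6805, -0.0147] rot [0.0035, -0.0033, -0.0008]
```

jog_arm:
  motion:
    - {"gripper": 255,"linear": [0.03,-0.07,0],"delta_rot": [0,0,0]}
    - {"gripper": 255,"linear": [0.09,-0.2,0],"delta_rot": [0,0,0]}
    - {"gripper": 255,"linear": [0.15,-0.34,0],"delta_rot": [0,0,0]}
    - {"gripper": 255,"linear": [0.22,-0.5,0],"delta_rot": [0,0,0]}
    - {"gripper": 255,"linear": [0.29,-0.66,0],"delta_rot": [0,0,0]}
    - {"gripper": 255,"linear": [0.36,-0.82,0],"delta_rot": [0,0,0]}
    - {"gripper": 255,"linear": [0.42,-0.94,0],"delta_rot": [0,0,0]}
    - {"gripper": 255,"linear": [0.44,-1,0],"delta_rot": [0,0,0]}

```text
clock: 20.95
eef_pos: [0.5942, 0.1029, 0.2275]
tcp_rot: [-3.038, -0.797, 0.003]
ft_force: [-0.5, -0.1, -1.1]
gripper_width: 0.0326
grasp_force: 60.2
```

jog_arm:
  motion:
    - {"gripper": 255,"linear": [0.03,-0.08,0],"delta_rot": [0,0,0]}
    - {"gripper": 255,"linear": [0.1,-0.22,0],"delta_rot": [0,0,0]}
    - {"gripper": 255,"linear": [0.17,-0.37,0],"delta_rot": [0,0,0]}
    - {"gripper": 255,"linear": [0.23,-0.52,0],"delta_rot": [0,0,0]}
    - {"gripper": 255,"linear": [0.28,-0.63,0],"delta_rot": [0,0,0]}
    - {"gripper": 255,"linear": [0.302,-0.68,0],"delta_rot": [0,0,0]}
    - {"gripper": 255,"linear": [0.302,-0.68,0],"delta_rot": [0,0,0]}
    - {"gripper": 255,"linear": [0.302,-0.68,0],"delta_rot": [0,0,0]}

```text
clock: 21.75
eef_pos: [0.578, 0.2843, 0.2284]
tcp_rot: [3.039, 0.793, -0.002]
ft_force: [0.2, -0.3, -1.4]
gripper_width: 0.0325
grasp_force: 60.2
```

```bash
python3 pot.py
```

```text
1766 pot [0.5779 0.2847] rms 0.0013 z 0.1315
pot_rim {'at': [480.6, 381.8], 'p': 0.49} [[0.50623947 0.08330542 0.132     ]]
pos [0.578  0.2843 0.2284] phi -60.74 q6 1.48 t 21.75 w 0.0325 gf 60.2 F [ 0.2 -0.3 -1.4]
linear [0.0011, -0.0016, 0.3536] rot [0.0003, 0.0014, -0.0]
```

jog_arm:
  motion:
    - {"gripper": 255,"linear": [0.001,-0.002,0.08],"delta_rot": [0,0,0]}
    - {"gripper": 255,"linear": [0.001,-0.002,0.16],"delta_rot": [0,0,0]}
    - {"gripper": 255,"linear": [0.001,-0.002,0.24],"delta_rot": [0,0,0]}
    - {"gripper": 255,"linear": [0.001,-0.002,0.31],"delta_rot": [0,0,0]}
    - {"gripper": 255,"linear": [0.001,-0.002,0.36],"delta_rot": [0,0,0]}
    - {"gripper": 255,"linear": [0.001,-0.002,0.39],"delta_rot": [0,0,0]}
    - {"gripper": 255,"linear": [0.001,-0.002,0.41],"delta_rot": [0,0,0]}
    - {"gripper": 255,"linear": [0.001,-0.002,0.41],"delta_rot": [0,0,0]}

```text
clock: 22.7
eef_pos: [0.578, 0.2855, 0.1264]
tcp_rot: [3.04, 0.793, -0.0]
ft_force: [-0.1, -0.4, -1.5]
gripper_width: 0.0324
grasp_force: 60.2
```

```bash
python3 w5.py; python3 pot.py; python3 - <<'E'
from plan import *
o=bot.get_obs(); I,D=bot.camera('wrist'); ci,T=ext('wrist',o)
v,u=np.nonzero((D>.03)&(D<.4)); P=to_world(ci,T,np.c_[u,v],D[v,u])
r=np.hypot(P[:,0]-.578,P[:,1]-.285)
F=P[(r<.042)&(P[:,2]<.085)&(P[:,2]>.06)]; print('floor z',len(F),np.median(F[:,2]) if len(F) else None)
E
```

```text
stone in tool frame: near z [0.0065 0.0068 0.0089] (array([ 0.5, -0.6]), array([32.1, 58.5]), 89.9)
pos [0.578  0.2855 0.1264] phi -60.74 q6 1.48 t 22.7 w 0.0324 gf 60.2 F [-0.1 -0.4 -1.5]
linear [0.0019, 0.0126, -0.3346] rot [-0.0, 0.0003, -0.0009]
4111 pot [0.5776 0.2849] rms 0.0014 z 0.1316
pos [0.5783 0.2857 0.1273] phi -60.74 q6 1.48 t 22.8 w 0.0327 gf 60.2 F [ 0.4  0.2 -2.4]
linear [-0.0041, 0.0015, -0.0509] rot [0.0001, -0.0012, 0.0]
floor z 4996 0.07379377285301876
```

View pics/w6.png

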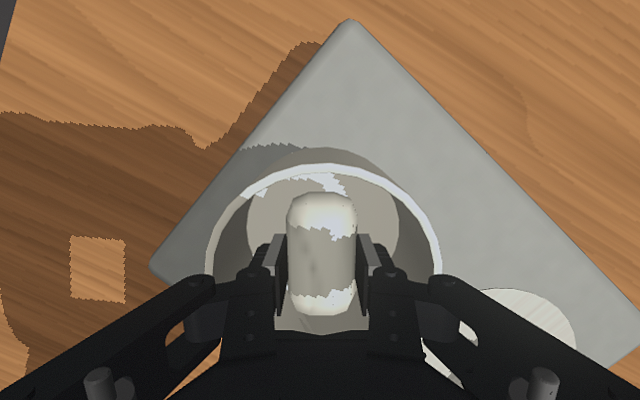

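jog_arm:
  motion:
    - {"gripper": 255,"linear": [0,0,0.008],"delta_rot": [0,0,0]}
    - {"gripper": 255,"linear": [0,0,0.016],"delta_rot": [0,0,0]}
    - {"gripper": 255,"linear": [0,0,0.022],"delta_rot": [0,0,0]}
    - {"gripper": 255,"linear": [0,0,0.028],"delta_rot": [0,0,0]}
    - {"gripper": 255,"linear": [0,0,0.032],"delta_rot": [0,0,0]}
    - {"gripper": 255,"linear": [0,0,0.036],"delta_rot": [0,0,0]}
    - {"gripper": 255,"linear": [0,0,0.036],"delta_rot": [0,0,0]}
    - {"gripper": 255,"linear": [0,0,0.036],"delta_rot": [0,0,0]}

```text
clock: 23.8
eef_pos: [0.578, 0.2856, 0.1176]
tcp_rot: [-3.04, -0.794, -0.0]
ft_force: [0.4, 0.3, -1.2]
gripper_width: 0.0328
grasp_force: 60.2
```

jog_arm:
  motion:
    - {"gripper": 255,"linear": [0,0,0.002],"delta_rot": [0,0,0]}
    - {"gripper": 255,"linear": [0,0,0.004],"delta_rot": [0,0,0]}
    - {"gripper": 255,"linear": [0,0,0.006],"delta_rot": [0,0,0]}
    - {"gripper": 255,"linear": [0,0,0.008],"delta_rot": [0,0,0]}
    - {"gripper": 255,"linear": [0,0,0.008],"delta_rot": [0,0,0]}
    - {"gripper": 255,"linear": [0,0,0.008],"delta_rot": [0,0,0]}
    - {"gripper": 255,"linear": [0,0,0.008],"delta_rot": [0,0,0]}
    - {"gripper": 255,"linear": [0,0,0.008],"delta_rot": [0,0,0]}

```text
clock: 24.6
eef_pos: [0.578, 0.2855, 0.1155]
tcp_rot: [3.04, 0.793, -0.0]
ft_force: [0.4, 0.0, -1.7]
gripper_width: 0.0326
grasp_force: 60.2
```

jog_arm:
  motion:
    - {"gripper": 255,"linear": [0,0,0.001],"delta_rot": [0,0,0]}
    - {"gripper": 255,"linear": [0,0,0.002],"delta_rot": [0,0,0]}
    - {"gripper": 255,"linear": [0,0,0.004],"delta_rot": [0,0,0]}
    - {"gripper": 255,"linear": [0,0,0.005],"delta_rot": [0,0,0]}
    - {"gripper": 255,"linear": [0,0,0.006],"delta_rot": [0,0,0]}
    - {"gripper": 255,"linear": [0,0,0.006],"delta_rot": [0,0,0]}
    - {"gripper": 255,"linear": [0,0,0.006],"delta_rot": [0,0,0]}
    - {"gripper": 255,"linear": [0,0,0.006],"delta_rot": [0,0,0]}

```text
clock: 25.4
eef_pos: [0.578, 0.2856, 0.1141]
tcp_rot: [3.04, 0.794, -0.0]
ft_force: [0.5, 0.1, -0.8]
gripper_width: 0.0329
grasp_force: 60.2
```

jog_arm:
  motion:
    - {"gripper": 255,"linear": [0,0,0.001],"delta_rot": [0,0,0]}
    - {"gripper": 255,"linear": [0,0,0.002],"delta_rot": [0,0,0]}
    - {"gripper": 255,"linear": [0,0,0.003],"delta_rot": [0,0,0]}
    - {"gripper": 255,"linear": [0,0,0.004],"delta_rot": [0,0,0]}
    - {"gripper": 255,"linear": [0,0,0.004],"delta_rot": [0,0,0]}
    - {"gripper": 255,"linear": [0,0,0.004],"delta_rot": [0,0,0]}
    - {"gripper": 255,"linear": [0,0,0.004],"delta_rot": [0,0,0]}
    - {"gripper": 255,"linear": [0,0,0.004],"delta_rot": [0,0,0]}

```text
clock: 26.2
eef_pos: [0.5781, 0.2856, 0.1131]
tcp_rot: [-3.04, -0.794, -0.0]
ft_force: [0.5, 0.0, -2.1]
gripper_width: 0.0327
grasp_force: 60.2
```

jog_arm:
  motion:
    - {"gripper": 255,"linear": [0,0,0.001],"delta_rot": [0,0,0]}
    - {"gripper": 255,"linear": [0,0,0.002],"delta_rot": [0,0,0]}
    - {"gripper": 255,"linear": [0,0,0.003],"delta_rot": [0,0,0]}
    - {"gripper": 255,"linear": [0,0,0.004],"delta_rot": [0,0,0]}
    - {"gripper": 255,"linear": [0,0,0.005],"delta_rot": [0,0,0]}
    - {"gripper": 255,"linear": [0,0,0.005],"delta_rot": [0,0,0]}
    - {"gripper": 255,"linear": [0,0,0.005],"delta_rot": [0,0,0]}
    - {"gripper": 255,"linear": [0,0,0.005],"delta_rot": [0,0,0]}

```text
clock: 27.0
eef_pos: [0.578, 0.2856, 0.1118]
tcp_rot: [-3.04, -0.793, 0.0]
ft_force: [0.7, 0.5, -1.5]
gripper_width: 0.0327
grasp_force: 60.2
```

jog_arm:
  motion:
    - {"gripper": 255,"linear": [0,0,0.001],"delta_rot": [0,0,0]}
    - {"gripper": 255,"linear": [0,0,0.002],"delta_rot": [0,0,0]}
    - {"gripper": 255,"linear": [0,0,0.003],"delta_rot": [0,0,0]}
    - {"gripper": 255,"linear": [0,0,0.004],"delta_rot": [0,0,0]}
    - {"gripper": 255,"linear": [0,0,0.004],"delta_rot": [0,0,0]}
    - {"gripper": 255,"linear": [0,0,0.004],"delta_rot": [0,0,0]}
    - {"gripper": 255,"linear": [0,0,0.004],"delta_rot": [0,0,0]}
    - {"gripper": 255,"linear": [0,0,0.004],"delta_rot": [0,0,0]}

```text
clock: 27.8
eef_pos: [0.5781, 0.2856, 0.111]
tcp_rot: [-3.04, -0.794, -0.0]
ft_force: [-0.9, 0.3, 1.4]
gripper_width: 0.032
grasp_force: 60.1
```

jog_arm:
  motion:
    - {"gripper": 145,"linear": [0,0,0],"delta_rot": [0,0,0]}
    - {"gripper": 135,"linear": [0,0,0],"delta_rot": [0,0,0]}
    - {"gripper": 130,"linear": [0,0,-0.004],"delta_rot": [0,0,0]}
    - {"gripper": 130,"linear": [0,0,-0.01],"delta_rot": [0,0,0]}
    - {"gripper": 130,"linear": [0,0,-0.02],"delta_rot": [0,0,0]}
    - {"gripper": 130,"linear": [0,0,-0.03],"delta_rot": [0,0,0]}
    - {"gripper": 130,"linear": [0,0,-0.04],"delta_rot": [0,0,0]}
    - {"gripper": 130,"linear": [0,0,-0.05],"delta_rot": [0,0,0]}

```text
clock: 28.6
eef_pos: [0.578, 0.2857, 0.1235]
tcp_rot: [-3.04, -0.794, 0.0]
ft_force: [-0.4, 0.6, 0.3]
gripper_width: 0.0422
grasp_force: 0.0
```

```bash
cat > st.py <<'E'
from plan import *
o=bot.get_obs(); I,D=bot.camera('wrist'); ci,T=ext('wrist',o); cv2.imwrite('pics/w8.png',I)
s=seg('wrist','stone',ci,T,D)
if s: P=s[1]; print('stone z',np.percentile(P[:,2],[50,95]).round(4),rect(P[P[:,2]>.09]))
plan(.578,.2855,.235,None,o)
E
python3 st.py
```

```text
stone z [0.1003 0.1024] (array([579.2, 286.3]), array([59.3, 34. ]), 29.2)
pos [0.578  0.2857 0.1235] phi -60.73 q6 1.48 t 28.6 w 0.0422 gf 0.0 F [-0.4  0.6  0.3]
linear [-0.0003, 0.0006, -0.4459] rot [-0.0001, -0.0, -0.0]
```

jog_arm:
  motion:
    - {"gripper": 130,"linear": [0,0,-0.08],"delta_rot": [0,0,0]}
    - {"gripper": 130,"linear": [0,0,-0.2],"delta_rot": [0,0,0]}
    - {"gripper": 130,"linear": [0,0,-0.36],"delta_rot": [0,0,0]}
    - {"gripper": 130,"linear": [0,0,-0.5],"delta_rot": [0,0,0]}
    - {"gripper": 0,"linear": [-0.1,0.1,-0.5],"delta_rot": [0,0,0]}
    - {"gripper": 0,"linear": [-0.2,0.2,-0.5],"delta_rot": [0,0,0]}
    - {"gripper": 0,"linear": [-0.3,0.35,-0.5],"delta_rot": [0,0,0]}
    - {"gripper": 0,"linear": [-0.41,0.46,-0.5],"delta_rot": [0,0,0]}

```text
clock: 29.5
eef_pos: [0.5445, 0.1335, 0.2482]
tcp_rot: [3.039, 0.794, 0.0]
ft_force: [0.6, -0.2, 0.3]
gripper_width: 0.0854
grasp_force: 0.0
```

```bash
cat > dial.py <<'E'
from plan import *
import sys
o=bot.get_obs(); I,D=bot.camera('wrist'); ci,T=ext('wrist',o); cv2.imwrite(sys.argv[1],I)
v,u=np.nonzero((D>.03)&(D<.5)); P=to_world(ci,T,np.c_[u,v],D[v,u])
m=(np.hypot(P[:,0]-.545,P[:,1]-.134)<.04)&(P[:,2]>.103)&(P[:,2]<.118)
if m.sum()>20:
    Q=P[m]; print('bar top',len(Q),np.percentile(Q[:,2],[50,95]).round(4),rect(Q)); print('px',np.median(u[m]),np.median(v[m]))
m=(np.hypot(P[:,0]-.545,P[:,1]-.134)<.04)&(P[:,2]>.075)&(P[:,2]<.084)
if m.sum()>20: print('disc',rect(P[m]))
q=bot.pinpoint('wrist','dial_grip'); 
if q: print('grip',q[0],on_plane(ci,T,q[0]['at'],.102))
plan(.544,.134,.2,None,o)
E
python3 dial.py pics/w9.png
```

```text
bar top 745 [0.1106 0.1119] (array([545.1, 133.4]), array([41.8, 14. ]), 17.4)
px 322.0 192.0
disc (array([546.4, 133.7]), array([40.9, 43.7]), 19.1)
grip {'at': [321.9, 192.1], 'p': 0.94} [[0.54429801 0.13293946 0.102     ]]
pos [0.5445 0.1335 0.2482] phi -60.73 q6 1.25 t 29.5 w 0.0854 gf 0.0 F [ 0.6 -0.2  0.3]
linear [-0.0009, -0.0028, 0.1929] rot [0.0003, -0.0001, 0.0]
```

View pics/w9.png

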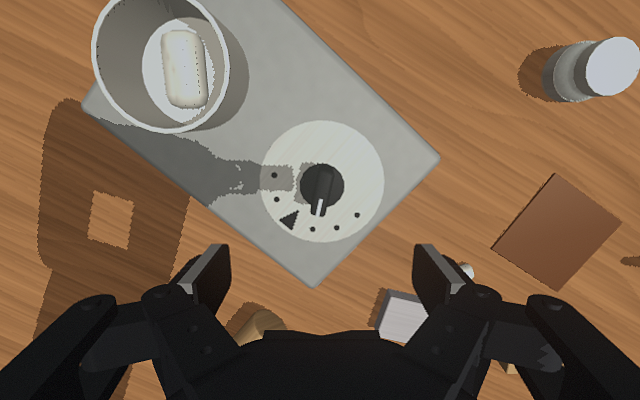

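jog_arm:
  motion:
    - {"gripper": 60,"linear": [0.001,0.001,0.08],"delta_rot": [0,0,0.264]}
    - {"gripper": 60,"linear": [0.001,0.001,0.2],"delta_rot": [0,0,0.264]}
    - {"gripper": 60,"linear": [0.001,0.001,0.34],"delta_rot": [0,0,0.264]}
    - {"gripper": 60,"linear": [0.001,0.001,0.44],"delta_rot": [0,0,0.264]}
    - {"gripper": 60,"linear": [0.001,0.001,0.5],"delta_rot": [0,0,0.264]}
    - {"gripper": 60,"linear": [0.001,0.001,0.54],"delta_rot": [0,0,0.264]}
    - {"gripper": 60,"linear": [0.001,0.001,0.545],"delta_rot": [0,0,0.264]}
    - {"gripper": 60,"linear": [0.001,0.001,0.545],"delta_rot": [0,0,0.264]}

```text
clock: 30.4
eef_pos: [0.5456, 0.1352, 0.1129]
tcp_rot: [-3.105, -0.475, -0.001]
ft_force: [0.4, 0.2, 0.4]
gripper_width: 0.0653
grasp_force: 0.0
```

```bash
python3 dial.py pics/w10.png; python3 plan.py .545 .1333 .111 107.4
```

```text
bar top 3979 [0.1106 0.1159] (array([545.2, 137. ]), array([41.8, 73.9]), 2.3)
px 325.0 265.0
disc (array([546. , 133.6]), array([41.6, 43.7]), 18.6)
grip {'at': [325.4, 261.9], 'p': 0.85} [[0.54596556 0.13351559 0.102     ]]
pos [0.5456 0.1352 0.1129] phi -72.62 q6 1.46 t 30.4 w 0.0653 gf 0.0 F [0.4 0.2 0.4]
linear [-0.0071, 0.0028, -0.3484] rot [0.0001, -0.0012, 0.0]
pos [0.5457 0.1352 0.1133] phi -72.62 q6 1.46 t 30.5 w 0.0653 gf 0.0 F [ 0.4 -0.4  0.1]
linear [-0.0049, 0.0064, 0.0092] rot [0.0002, -0.0021, -0.0005]
```

Correct 2 mm and close, then turn 30° clockwise (tool +z).

jog_arm:
  motion:
    - {"gripper": 60,"linear": [-0.005,0.006,0.008],"delta_rot": [0,0,0]}
    - {"gripper": 60,"linear": [-0.005,0.006,0.008],"delta_rot": [0,0,0]}
    - {"gripper": 255,"linear": [-0.005,0.006,0.008],"delta_rot": [0,0,0]}
    - {"gripper": 255,"linear": [-0.005,0.006,0.008],"delta_rot": [0,0,0]}
    - {"gripper": 255,"linear": [-0.005,0.006,0.008],"delta_rot": [0,0,0]}
    - {"gripper": 255,"linear": [-0.005,0.006,0.008],"delta_rot": [0,0,0]}
    - {"gripper": 255,"linear": [-0.005,0.006,0.008],"delta_rot": [0,0,0]}
    - {"gripper": 255,"linear": [-0.005,0.006,0.008],"delta_rot": [0,0,0]}

```text
clock: 31.3
eef_pos: [0.5445, 0.1332, 0.1103]
tcp_rot: [3.105, 0.475, 0.0]
ft_force: [-2.0, -1.9, 3.3]
gripper_width: 0.0132
grasp_force: 58.9
```

jog_arm:
  motion:
    - {"gripper": 255,"linear": [0,0,0],"delta_rot": [0,0,0.06]}
    - {"gripper": 255,"linear": [0,0,0],"delta_rot": [0,0,0.18]}
    - {"gripper": 255,"linear": [0,0,0],"delta_rot": [0,0,0.3]}
    - {"gripper": 255,"linear": [0,0,0],"delta_rot": [0,0,0.42]}
    - {"gripper": 255,"linear": [0,0,0],"delta_rot": [0,0,0.54]}
    - {"gripper": 255,"linear": [0,0,0],"delta_rot": [0,0,0.63]}
    - {"gripper": 255,"linear": [0,0,0],"delta_rot": [0,0,0.667]}
    - {"gripper": 255,"linear": [0,0,0],"delta_rot": [0,0,0.667]}

```text
clock: 32.1
eef_pos: [0.5445, 0.1334, 0.1103]
tcp_rot: [-3.122, 0.345, -0.0]
ft_force: [-0.7, 1.1, 4.2]
gripper_width: 0.0128
grasp_force: 59.3
```

jog_arm:
  motion:
    - {"gripper": 255,"linear": [0,0,0],"delta_rot": [0,0,0]}
    - {"gripper": 255,"linear": [0,0,0],"delta_rot": [0,0,0]}
    - {"gripper": 60,"linear": [0,0,0],"delta_rot": [0,0,0]}
    - {"gripper": 60,"linear": [0,0,0],"delta_rot": [0,0,0]}
    - {"gripper": 60,"linear": [0,0,0],"delta_rot": [0,0,0]}
    - {"gripper": 60,"linear": [0,0,0],"delta_rot": [0,0,0]}
    - {"gripper": 60,"linear": [0,0,-0.15],"delta_rot": [0,0,0]}
    - {"gripper": 60,"linear": [0,0,-0.3],"delta_rot": [0,0,0]}

```text
clock: 32.9
eef_pos: [0.5439, 0.1331, 0.185]
tcp_rot: [3.122, -0.345, -0.004]
ft_force: [0.4, 0.7, 1.2]
gripper_width: 0.0656
grasp_force: 0.0
```

jog_arm:
  motion:
    - {"gripper": 60,"linear": [0,0,-0.15],"delta_rot": [0,0,0]}
    - {"gripper": 60,"linear": [0,0,-0.25],"delta_rot": [0,0,0]}
    - {"gripper": 60,"linear": [0,0,-0.25],"delta_rot": [0,0,0]}
    - {"gripper": 60,"linear": [0,0,-0.25],"delta_rot": [0,0,0]}
    - {"gripper": 60,"linear": [0,0,-0.25],"delta_rot": [0,0,0]}
    - {"gripper": 60,"linear": [0,0,-0.25],"delta_rot": [0,0,0]}
    - {"gripper": 60,"linear": [0,0,-0.25],"delta_rot": [0,0,0]}
    - {"gripper": 60,"linear": [0,0,-0.25],"delta_rot": [0,0,0]}

```text
clock: 33.7
eef_pos: [0.5443, 0.1332, 0.2471]
tcp_rot: [3.122, -0.346, -0.001]
ft_force: [-0.4, -0.7, -0.4]
gripper_width: 0.0653
grasp_force: 0.0
```

```bash
python3 dial.py pics/w11.png; sed -i 's/w8.png/w12.png/' st.py; python3 st.py
```

```text
bar top 747 [0.1105 0.1117] (array([544.6, 132.7]), array([13.8, 42.8]), 78.4)
px 321.0 192.0
disc (array([546. , 132.8]), array([42.5, 41.4]), 76.7)
grip {'at': [321.6, 189.3], 'p': 0.58} [[0.54637055 0.13218306 0.102     ]]
pos [0.5443 0.1332 0.2471] phi -102.63 q6 1.99 t 33.7 w 0.0653 gf 0.0 F [-0.4 -0.7 -0.4]
linear [-0.0019, -0.0028, 0.1883] rot [0.0004, 0.0008, -0.0]
stone z [0.0996 0.1024] (array([574.1, 278.1]), array([73.9, 47.3]), 57.0)
pos [0.5444 0.1332 0.2473] phi -102.63 q6 1.99 t 33.8 w 0.0651 gf 0.0 F [ 0.1 -0.2 -0.6]
linear [-0.002, -0.6237, 0.0492] rot [0.0002, 0.0004, -0.0]
```

View pics/w11.png

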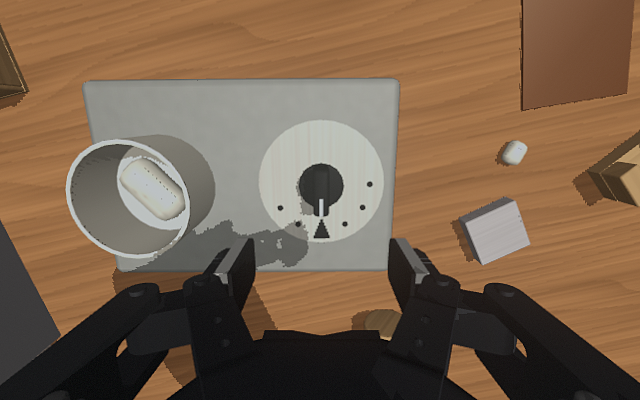

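The dial's pointer (321,207) stands at the wedge (321,230), and the stone lies flat on the pot's floor (152,187). The gripper is clear of everything.

```bash
python3 -c "
from plant import bot
print(bot.finish_job())"
```

```text
the job is handed in; nothing more can be done
None
```

The stone lies on the pot's floor, released with about a 2 mm gap at most. The dial was turned only after that and now stands at the wedge. I moved nothing else on purpose but did not re-measure the other things; the job is handed in (about 34 s), though finish_job returned no verdict.

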